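# Pack the spare fittings below the rim and sweep it

### The arm

A 7-joint arm with a two-finger parallel gripper is mounted at the origin on the work surface. World frame = base frame: x ahead of the robot, y to its left, z up, the work surface at z = 0. Lengths are in m, angles in rad, forces in N, time in s.
With the tool pointing down it reaches from about 0.425 to 0.875 m from the base axis. Payload 4.7 kg.
Tool frame: the origin (TCP) lies on the centre line of the jaws, within the pads' length; the fingertips stand 14 mm ahead of it and the grasp point (between the pads) lies 5 mm behind it; z points along the fingers, y is the line along which they close (so a half turn about z gives the same grasp; the last joint's range is limited). The gripper opens to 87 mm and grips with 3 to 60 N. Pads are 19 mm wide; open, the fingers measure 117 mm over their backs; the gripper's body (75 mm by 190 mm) begins 51 mm behind the grasp point.
Start: joints at [-1.098, 0.321, -0.07, 1.45, 0.023, 1.371, -0.057], TCP at [0.288, 0.583, 0.237] pointing down, gripper open.
Joint ranges: [-2.86, 2.86], [-0.3, 2.09], [-1.38, 1.24], [0.06, 2.45], [-1.56, 4.7], [0.09, 2.05], [-2.69, 2.69]. Speed limits (rad/s): [2.57, 2.57, 3.14, 3.14, 3.14, 3.14, 3.14].

### API

Orientations are given as a rotation vector (axis times angle).
In Python, from bench import * gives the robot as it stands.
- The arm moves only by the shell command python3 -m jog 'ROWS' [FORCE]. ROWS is JSON, a list of rows, each an object of numbers: "claw": the finger opening in mm, from 0 to 87; "dx", "dy", "dz": the shift along the tool's x, y, z in mm; "spin": the turn about the tool's z in degrees. In form: [{"claw": .., "dx": .., "dy": .., "dz": .., "spin": ..}, ...]. A call has 1 to 20 rows; each row is the pose to reach, as a shift and turn from the pose commanded when the call began, along the tool's axes at that moment; what a row does not reach only later rows make up. A row lasts 1/12 s, in which the tool goes at most 41.7 mm and 7.16 degrees, less where a joint would pass 70% of its speed; a pose out of reach is approached as far as the arm can. A call with a gripper value outside its range is refused whole. The fingers move at their own pace and stop on an object; FORCE is the grip in N (left out, the last holds). Time passes only in rows, so rows that repeat a pose let the fingers close. It gives the time, the measured TCP pose, the force, the opening and the grip force at its end, in the units of the state.
- get_state(): the state, without advancing time (a new reading comes with each control period).
- get_image(name): name is "scene" or "top" or "wrist"; returns a dict with "frame" (384x512x3 uint8, red, green, blue), "depth" (384x512 float32, m along the optical axis (not along the pixel's ray), 0 where there is no reading), "K" (3x3 intrinsics, pixels), "distortion" ([k1, k2, p1, p2, k3] as OpenCV has them; the pictures are not rectified), "T" (4x4, takes a point from camera to world coordinates); the wrist camera has in their place "mount" (4x4, takes a point from camera to tool coordinates, whose origin is the TCP and whose axes are the flange's). Camera axes: x right, y down, z forward; pixel columns grow to the right and rows downward; lengths in m; the calibration is good to about 2 mm. A picture is of the moment at which its call begins: read the wrist's pose just before it.
- close_job(): hands the job in; it is judged then, once.
The state is a dict: "time": time; "joint_positions": joint angles; "qd": joint speeds; "joint_torque": joint torques, N m; "position": TCP position; "tool_rot": TCP orientation; "ft_force": force on the tool from outside, world axes, zero at the start; "torque": the same for the moment, N m; "grip_width": opening from 0.0 (shut) to 1.0 (fully open); "grip_force": force on a finger pad.
Only numpy, scipy, OpenCV 4.12 (cv2) and the standard library are available. Lean on these libraries where they do the work, as an engineer would, in place of code of your own. Each camera call takes 0.05 s, during which the arm holds its last target. There are 200 camera calls.

### The job

Take the two nested white PVC fittings apart and stand each one upright in the grey divided box, choosing the bays so that nothing sticks up above the rim. Then check it with the grout float: rest its flat base squarely across the box's width and slide it along the rim from the tap cartridge's end to the other end, so that it touches the rim all the way, and finally set the float down flat on the shelf clear of the box. Leave the cartridge in its bay and do not disturb the other things.

Things in the scene. Friction and masses are not known exactly. Their poses are not given: they have to be found in the camera images.
- box: grey plastic open box, fixed: 132 (x) by 214 (y) by 70 mm high; walls, dividers, floor 4 mm. Origin: centre of underside, z up; rim and dividers at z = 70. Three bays, each 124 mm long in x: cartridge bay (y -103 to -53 mm), middle bay (y -49 to 25, centre -12), end bay (y 29 to 103, centre 66). White tiles lie in the last two: three in one, one in the other, either way round
- tiles3_top (a point): centre of the top face of the stack of three white wall tiles (each 114 x 70 x 8 mm, 24 mm in all, fixed) on the floor of the middle or end bay; a part up to 42 mm high fits below the rim on it
- tile1_top (a point): centre of the top face of the single white wall tile (114 x 70 x 8 mm, fixed) on the floor of the other of these two bays; a part up to 58 mm high fits below the rim on it
- coupling_c (a point): centre, half-way up, of the loose PVC pipe coupling: an upright white tube, outside 54 mm, inside 44 mm, 54 mm high, 90 g, standing on the shelf; its z points up along the tube
- reducer_c (a point): centre, half-way up, of the loose white PVC reducer, 38 mm high, 80 g, z up: lower spigot 38 mm across, 16 mm high; upper collar 62 mm across, 22 mm high (3 mm below to 19 mm above this point), opening 34 mm. At the start the spigot stands loosely in the top of the coupling, the collar on its edge: the pair is 76 mm high; it lifts straight out
- float_c (a point): centre, half-way up, of the loose grout float, 200 g, 48 mm high: a flat black plastic base 190 mm (x) by 50 mm (y) by 8 mm, and on top of it a straight wooden grip 120 mm (x) by 18 mm (y), 40 mm high; z up. It stands on its base on the shelf, on the other side of the box from the fittings
- cartridge_c (a point): centre of the grey plastic tap cartridge, 95 mm long (along its x) and 40 mm across, with a brass stem, lying loose in the cartridge bay of the box, well below the rim; its z is up
- elbow: bystander: white PVC elbow, about 90 mm, 58 mm high, lying on the shelf; origin below its corner
- shower_head: bystander: chrome shower head, 84 mm disc face down with a handle lying along its -x, 240 mm long, 30 mm high; origin under the disc
- wrench: bystander: steel wrench, 190 mm long along its x, lying on the shelf
- clip_box: bystander: small closed white box with a clear lid and a clip latch, 94 x 144 x 60 mm, fixed to the shelf; origin at the centre of its underside

How it is judged:
By the outcome, as a careful person would: the job done as asked, in the order asked, and still so for the second after the job is handed in, with the robot touching nothing.
It also fails if it takes over 72 s, if anything falls off the work surface, if the arm or the gripper's body presses on something with over 40 N, if the wrist force passes 120 N, or if a joint passes its speed limit or range.

## Working session

There is one attempt and no reset: what is moved stays moved. The work goes in short steps, Python scripts to look and compute and a shell command to move; the robot and the scene stay as the last step left them, time stands still between calls to the robot, and variables do not carry over. Pictures are saved under pics/ and viewed, at most 10 in all, crops included, and the job is handed in when it is done.

```bash
mkdir -p pics; python3 - <<'E'
from bench import *
import cv2,numpy as np
s=get_state();print({k:np.round(v,3) for k,v in s.items()})
for n in("scene","top"):
    d=get_image(n);np.savez(f"{n}0.npz",**d);cv2.imwrite(f"pics/{n}0.png",d["frame"][:,:,::-1]);print(n,np.round(d["K"],1),d["distortion"],np.round(d["T"],3))
E
```

```text
{'time': np.float64(0.0), 'joint_positions': array([-1.098,  0.322, -0.07 ,  1.452,  0.023,  1.371, -0.057]), 'qd': array([ 0.001, -0.001, -0.   , -0.001,  0.001, -0.001,  0.001]), 'joint_torque': array([ 0.0000e+00, -4.9129e+01, -4.0400e-01, -3.1253e+01, -6.4000e-02,
        4.3000e-02,  0.0000e+00]), 'position': array([0.288, 0.582, 0.235]), 'tool_rot': array([-7.140e-01, -3.059e+00,  3.000e-03]), 'ft_force': array([-0.752,  0.08 , -0.057]), 'torque': array([-0.045, -0.016, -0.022]), 'grip_force': np.float64(0.0), 'grip_width': np.float64(0.997)}
scene [[428.5   0.  257.1]
 [  0.  428.5 189.7]
 [  0.    0.    1. ]] [0.00701782 0.         0.         0.         0.        ] [[ 0.855  0.382 -0.351  0.948]
 [ 0.519 -0.618  0.591 -0.519]
 [ 0.009 -0.688 -0.726  0.761]
 [ 0.     0.     0.     1.   ]]
top [[487.3   0.  254. ]
 [  0.  487.3 189.6]
 [  0.    0.    1. ]] [-0.16062369  0.          0.          0.          0.        ] [[ 0.03  -0.994  0.103  0.477]
 [-1.    -0.03   0.006  0.007]
 [-0.003 -0.103 -0.995  1.352]
 [ 0.     0.     0.     1.   ]]
```

View pics/top0.png

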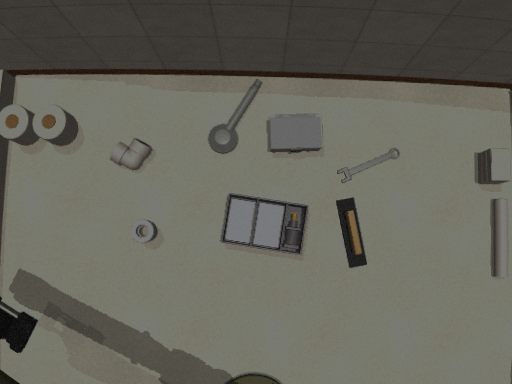

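View pics/scene0.png

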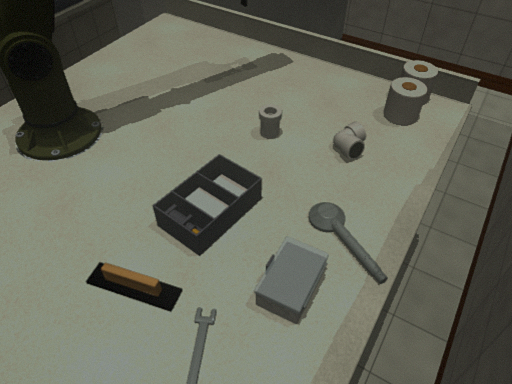

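The top view shows the box at about (264,223), cartridge bay on its right (-y), the fittings at (144,231), the float at (351,232). The scene view agrees, with the fittings beyond the box and the float on the near side.

```bash
cat > h.py <<'E'
import cv2,numpy as np
from scipy.spatial.transform import Rotation as R
def rays(d,uv):
    return np.c_[cv2.undistortPoints(np.float64(uv).reshape(-1,1,2),d["K"],d["distortion"])[:,0],np.ones(len(uv))]
def plane(d,uv,z,T=None):
    T=d["T"] if T is None else T
    r=rays(d,uv)@T[:3,:3].T; return T[:3,3]+r*((z-T[2,3])/r[:,2])[:,None]
def cloud(d,T=None):
    T=d["T"] if T is None else T
    v,u=np.mgrid[:384,:512]; uv=np.c_[u.ravel(),v.ravel()]
    P=rays(d,uv)*d["depth"].reshape(-1,1); P=P@T[:3,:3].T+T[:3,3]; P[d["depth"].ravel()==0]=np.nan
    return P.reshape(384,512,3)
def rect(xy):
    (c,s,a)=cv2.minAreaRect(np.float32(xy)*1000); return np.round(c,1),np.round(s,1),round(a,1)
E
python3 - <<'E'
from h import *
d=dict(np.load("top0.npz"));P=cloud(d)
hsv=cv2.cvtColor(d["frame"],cv2.COLOR_RGB2HSV)
def roi(m,u0,v0,u1,v1):
    k=np.zeros_like(m);k[v0:v1,u0:u1]=m[v0:v1,u0:u1]
    k=k.astype(np.uint8);n,l,s,c=cv2.connectedComponentsWithStats(k);i=1+s[1:,4].argmax();return l==i
z=P[...,2]
print("shelf z",np.nanmedian(z[260:300,230:350]))
# box rim
m=roi((z>.055)&(z<.085),210,180,320,265);uv=np.argwhere(m)[:,::-1]
print("box",rect(plane(d,uv,.07)[:,:2]),m.sum(),np.median(z[m]))
# tiles
g=hsv[...,2]; s=hsv[...,1]
for a in((224,195,252,250),(254,195,284,250)):
    m=roi((g>120)&(z<.06),*a);print("tile",np.median(z[m]),rect(plane(d,np.argwhere(m)[:,::-1],.02)[:,:2]))
# fittings
m=roi(z>.06,120,205,170,255);uv=np.argwhere(m)[:,::-1];print("red",rect(plane(d,uv,.076)[:,:2]),cv2.minEnclosingCircle(np.float32(plane(d,uv,.076)[:,:2]*1000)),np.nanmedian(z[m]))
# float
m=roi(g<60,325,190,380,275)|roi((s>90)&(g>80),325,190,380,275)
uv=np.argwhere(m)[:,::-1];print("float all",rect(plane(d,uv,.008)[:,:2]))
m=roi((s>90)&(z>.03),325,190,380,275);uv=np.argwhere(m)[:,::-1];print("grip",rect(plane(d,uv,.048)[:,:2]),np.median(z[m]))
E
```

```text
shelf z -0.000331780853559116
box (array([521.4, -15. ]), array([211.6, 132.2]), 82.5) 626 0.06866141661770131
tile 0.011550597217355074 (array([529.8,  51.5]), array([ 62. , 110.6]), 82.5)
tile 0.027654867694152152 (array([520.4, -26.3]), array([ 64.4, 112.2]), 82.9)
red (array([491., 306.]), array([58. , 61.9]), 2.2) ((490.80169677734375, 306.4423522949219), 31.508512496948242) 0.074869721778275
float all (array([ 506., -256.]), array([189.5,  50.2]), 12.3)
grip (array([ 506.7, -255.4]), array([117.8,  20.9]), 12.3) 0.04678924479343949
```

Box centre (521,-15) with yaw -7.5°. The stack of three is in the middle bay (top z 28) and the single tile in the end bay. So the coupling goes in the end bay and the reducer in the middle. All measured sizes match those given.

```bash
cat >> h.py <<'E'
def go(s,x,y,z,ang):
    "mm, deg (world angle of tool y) -> tool shifts"
    M=R.from_rotvec(s["tool_rot"]).as_matrix();p=np.array(s["position"])*1000
    d=M.T@(np.array([x,y,z])-p); a=np.degrees(np.arctan2(M[1,1],M[0,1]))
    print("pos",np.round(p,1),"ang",round(a,1),"tilt",round(np.degrees(np.arccos(-M[2,2])),2),"t",round(float(s["time"]),2),"-> dx dy dz",np.round(d,1),"spin",round((a-ang+180)%360-180,1))
def B(x,y,c=(521.4,-15),a=-7.5):
    a=np.radians(a);return c[0]+x*np.cos(a)-y*np.sin(a),c[1]+x*np.sin(a)+y*np.cos(a)
E
python3 -c "
from bench import *;from h import *
go(get_state(),491,306,160,-7.5);print(B(0,-12),B(0,66))"
```

```text
pos [287.7 582.4 235.6] ang 63.7 tilt 0.1 t 0.1 -> dx dy dz [-304.7 -157.6   75.9] spin 71.2
(np.float64(519.8336856933594), np.float64(-26.897338336485724)) (np.float64(530.0147286865234), np.float64(50.435360850671486))
```

```bash
python3 -m jog '[{"claw":87,"dx":-305,"dy":-158,"dz":76,"spin":71},{"claw":87,"dx":-305,"dy":-158,"dz":76,"spin":71},{"claw":87,"dx":-305,"dy":-158,"dz":76,"spin":71},{"claw":87,"dx":-305,"dy":-158,"dz":76,"spin":71},{"claw":87,"dx":-305,"dy":-158,"dz":76,"spin":71},{"claw":87,"dx":-305,"dy":-158,"dz":76,"spin":71},{"claw":87,"dx":-305,"dy":-158,"dz":76,"spin":71},{"claw":87,"dx":-305,"dy":-158,"dz":76,"spin":71},{"claw":87,"dx":-305,"dy":-158,"dz":76,"spin":71},{"claw":87,"dx":-305,"dy":-158,"dz":76,"spin":71},{"claw":87,"dx":-305,"dy":-158,"dz":76,"spin":71},{"claw":87,"dx":-305,"dy":-158,"dz":76,"spin":71},{"claw":87,"dx":-305,"dy":-158,"dz":76,"spin":71},{"claw":87,"dx":-305,"dy":-158,"dz":76,"spin":71}]'
cat >> h.py <<'E'
def wrist(name):
    from bench import get_state,get_image
    s=get_state();d=get_image("wrist")
    T=np.eye(4);T[:3,:3]=R.from_rotvec(s["tool_rot"]).as_matrix();T[:3,3]=s["position"];d["T"]=T@d["mount"]
    cv2.imwrite(f"pics/{name}.png",d["frame"][:,:,::-1]);np.savez(f"{name}.npz",**d);return s,d
E
python3 - <<'E'
from h import *
s,d=wrist("w1");print(np.round(d["mount"],3));P=cloud(d);z=P[...,2]
m=((z>.068)&(z<.085)).astype(np.uint8);n,l,st,c=cv2.connectedComponentsWithStats(m);print(st[:5])
i=1+st[1:,4].argmax();uv=np.argwhere(l==i)[:,::-1];print(cv2.minEnclosingCircle(np.float32(plane(d,uv,.076)[:,:2]*1000)),np.median(z[l==i]))
go(s,491,306,60,-7.5)
E
```

```text
time: 1.27
position: [0.4906, 0.3074, 0.1606]
tool_rot: [-2.353, -2.081, -0.0]
ft_force: [-0.6, 0.8, 0.5]
grip_width: 1.001
grip_force: 0.0
[[ 0.001 -0.962 -0.272  0.075]
 [ 1.     0.001 -0.001  0.   ]
 [ 0.001 -0.272  0.962 -0.148]
 [ 0.     0.     0.     1.   ]]
[[     0      0    512    384 192972]
 [   217    154     82     79   3636]]
((494.2716369628906, 310.6809387207031), 31.144081115722656) 0.07582823325256006
pos [490.6 307.4 160.6] ang -7.0 tilt 0.03 t 1.27 -> dx dy dz [ -1.4   0.6 100.6] spin 0.5
```

View pics/w1.png

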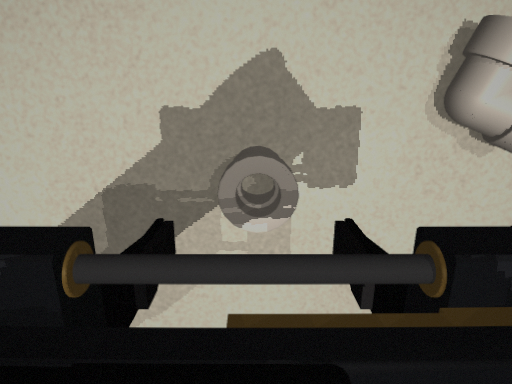

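The wrist view shows the ringed collar at about (258,190), between the jaws with clear space around it. The elbow is at the upper right, out of the way. The two cameras differ by 4 mm, so I use their mean and grip gently.

```bash
python3 -m jog '[{"claw":87,"dx":1,"dy":2,"dz":35,"spin":0},{"claw":87,"dx":1,"dy":2,"dz":70,"spin":0},{"claw":87,"dx":1,"dy":2,"dz":92,"spin":0},{"claw":87,"dx":1,"dy":2,"dz":98,"spin":0},{"claw":87,"dx":1,"dy":2,"dz":98,"spin":0},{"claw":75,"dx":1,"dy":2,"dz":98,"spin":0},{"claw":66,"dx":1,"dy":2,"dz":98,"spin":0},{"claw":62,"dx":1,"dy":2,"dz":98,"spin":0},{"claw":58,"dx":1,"dy":2,"dz":98,"spin":0},{"claw":54,"dx":1,"dy":2,"dz":98,"spin":0},{"claw":54,"dx":1,"dy":2,"dz":98,"spin":0},{"claw":54,"dx":1,"dy":2,"dz":98,"spin":0},{"claw":54,"dx":1,"dy":2,"dz":98,"spin":0}]' 15
```

```text
time: 2.4
position: [0.494, 0.3072, 0.0637]
tool_rot: [-2.358, -2.076, -0.002]
ft_force: [-1.0, -0.5, 6.3]
grip_width: 0.696
grip_force: 14.9
```

```bash
python3 -m jog '[{"claw":54,"dx":0,"dy":0,"dz":-6,"spin":0},{"claw":54,"dx":0,"dy":0,"dz":-14,"spin":0},{"claw":54,"dx":0,"dy":0,"dz":-24,"spin":0},{"claw":54,"dx":0,"dy":0,"dz":-45,"spin":0},{"claw":54,"dx":0,"dy":0,"dz":-75,"spin":0},{"claw":54,"dx":0,"dy":0,"dz":-90,"spin":0},{"claw":54,"dx":0,"dy":0,"dz":-90,"spin":0}]' 20
python3 - <<'E'
from bench import *
from h import *
d=get_image("top");np.savez("top1.npz",**d);P=cloud(d)[200:260,110:180];z=P[...,2]
s=get_state();x,y=B(0,-12);go(s,x,y,150,-7.5)
m=np.zeros((384,512),bool);zz=cloud(d)[...,2];m[190:270,110:190]=((zz>.045)&(zz<.062))[190:270,110:190];uv=np.argwhere(m)[:,::-1];print(m.sum(),rect(plane(d,uv,.054)[:,:2]) if m.any() else 0)
cv2.imwrite("pics/t1.png",np.hstack([cv2.resize(d["frame"][170:290,80:240,::-1],(640,480))]))
E
```

```text
time: 2.98
position: [0.4959, 0.3082, 0.1576]
tool_rot: [2.358, 2.075, 0.013]
ft_force: [1.4, 0.1, -0.8]
grip_width: 0.692
grip_force: 19.9
pos [494.8 307.6 155.2] ang -7.3 tilt 0.28 t 3.03 -> dx dy dz [-328.6   67.3    4.3] spin 0.2
74 (array([492.2, 306.2]), array([50. , 47.5]), 46.8)
```

View pics/t1.png

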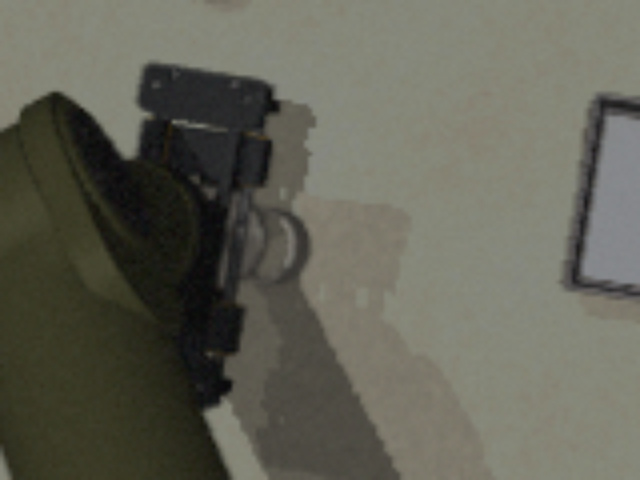

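The reducer is out; the coupling's ring still stands at (285,245) in the crop. Next, above the middle bay.

```bash
python3 -m jog '[{"claw":54,"dx":-30,"dy":6,"dz":0,"spin":0},{"claw":54,"dx":-70,"dy":14,"dz":0,"spin":0},{"claw":54,"dx":-110,"dy":22,"dz":0,"spin":0},{"claw":54,"dx":-150,"dy":30,"dz":0,"spin":0},{"claw":54,"dx":-190,"dy":38,"dz":0,"spin":0},{"claw":54,"dx":-230,"dy":46,"dz":0,"spin":0},{"claw":54,"dx":-270,"dy":55,"dz":0,"spin":0},{"claw":54,"dx":-305,"dy":63,"dz":0,"spin":0},{"claw":54,"dx":-323,"dy":67,"dz":0,"spin":0},{"claw":54,"dx":-329,"dy":67,"dz":0,"spin":0},{"claw":54,"dx":-329,"dy":67,"dz":0,"spin":0},{"claw":54,"dx":-329,"dy":67,"dz":0,"spin":0}]' 20
python3 - <<'E'
from h import *
s,d=wrist("w2");P=cloud(d);z=P[...,2]
go(s,*B(0,-12),150,-7.5)
m=(z>.05)&(z<.09);uv=np.argwhere(m)[:,::-1];Q=plane(d,uv,.07);print(m.sum(),np.median(z[m]),rect(Q[:,:2]))
np.save("w2z.npy",z)
E
```

```text
time: 4.03
position: [0.5175, -0.0269, 0.1516]
tool_rot: [-2.356, -2.075, 0.001]
ft_force: [1.2, 0.9, -1.7]
grip_width: 0.695
grip_force: 19.9
pos [517.5 -26.9 151.6] ang -7.3 tilt 0.11 t 4.03 -> dx dy dz [0.3 2.3 1.6] spin 0.2
10119 0.06845779202677366 (array([587.4, -21.6]), array([213.2, 261.2]), 82.8)
```

View pics/w2.png

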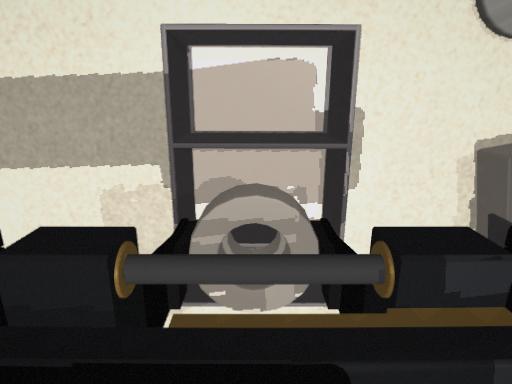

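The far wall's outer edge runs (162,26) to (360,26), the divider is at row 145, and the held reducer is at about (254,245).

```bash
python3 - <<'E'
from h import *
d=dict(np.load("w2.npz"));P=cloud(d);z=P[...,2]
Q=plane(d,np.float64([[162,26],[360,26],[172,145],[350,145]]),.07)*1000;print(np.round(Q,1))
for b in((-66,107),(66,107),(-62,27),(62,27)):print(np.round(B(*b),1))
m=np.zeros_like(z,bool);m[180:250,185:325]=((z>.14)&(z<.185))[180:250,185:325]
print(np.nanpercentile(z[m],[5,50,95]))
m&=abs(z-np.median(z[m]))<.004
uv=np.argwhere(m)[:,::-1];print(len(uv),cv2.minEnclosingCircle(np.float32(plane(d,uv,np.median(z[m]))[:,:2]*1000)))
E
```

```text
[[473.1  99.1  70. ]
 [601.3  82.8  70. ]
 [464.7  21.4  70. ]
 [591.    5.6  70. ]]
[469.9  99.7]
[600.8  82.5]
[463.5  19.9]
[586.4   3.7]
[0.14403061 0.16350547 0.16477282]
4475 ((519.1558837890625, -18.297025680541992), 32.225372314453125)
```

```bash
python3 - <<'E'
from h import *
from scipy.optimize import least_squares
def arc(n,z0,lo,hi,rows,cols):
    d=dict(np.load(n));z=cloud(d)[...,2];m=(z>lo)&(z<hi);uv=[]
    for u in range(*cols):
        v=np.flatnonzero(m[rows[0]:rows[1],u])
        if len(v):uv.append((u,rows[0]+v[0]))
    Q=plane(d,np.float64(uv),z0)[:,:2]*1000
    f=least_squares(lambda p:np.hypot(*(Q-p[:2]).T)-p[2],[*Q.mean(0)-[0,20],31],loss="soft_l1")
    print(n,len(uv),np.round(f.x,1),"rms",np.sqrt(np.mean(f.fun**2)))
arc("w2.npz",.1635,.158,.17,(180,240),(200,310))
arc("w1.npz",.076,.07,.085,(150,190),(222,295))
E
```

```text
w2.npz 110 [518.3 -22.   29.6] rms 0.18226090096733744
w1.npz 73 [494.1 311.1  30. ] rms 0.246838666088672
```

```bash
python3 -m jog '[{"claw":54,"dx":-2,"dy":2,"dz":20,"spin":0},{"claw":54,"dx":-2,"dy":2.5,"dz":40,"spin":0},{"claw":54,"dx":-2,"dy":2.5,"dz":55,"spin":0},{"claw":54,"dx":-2,"dy":2.5,"dz":68,"spin":0},{"claw":54,"dx":-2,"dy":2.5,"dz":80,"spin":0},{"claw":54,"dx":-2,"dy":2.5,"dz":90,"spin":0},{"claw":54,"dx":-2,"dy":2.5,"dz":95,"spin":0},{"claw":54,"dx":-2,"dy":2.5,"dz":97,"spin":0},{"claw":54,"dx":-2,"dy":2.5,"dz":97,"spin":0},{"claw":54,"dx":-2,"dy":2.5,"dz":97,"spin":0}]' 20; python3 -c "
from bench import *;from h import *;s=get_state();go(s,521.4,-27,54,-7.5);print(s['ft_force'])"
```

```text
time: 4.92
position: [0.521, -0.0303, 0.0561]
tool_rot: [2.358, 2.076, 0.001]
ft_force: [1.3, -0.4, -1.6]
grip_width: 0.7
grip_force: 19.9
pos [521.  -30.3  56.1] ang -7.3 tilt 0.06 t 4.92 -> dx dy dz [ 3.3 -0.   2.1] spin 0.2
[ 1.33345887 -0.35027215 -1.55699051]
```

```bash
python3 -m jog '[{"claw":54,"dx":0,"dy":0,"dz":1,"spin":0},{"claw":54,"dx":0,"dy":0,"dz":2,"spin":0},{"claw":54,"dx":0,"dy":0,"dz":2,"spin":0},{"claw":64,"dx":0,"dy":0,"dz":2,"spin":0},{"claw":70,"dx":0,"dy":0,"dz":2,"spin":0},{"claw":75,"dx":0,"dy":0,"dz":2,"spin":0},{"claw":75,"dx":0,"dy":0,"dz":2,"spin":0},{"claw":75,"dx":0,"dy":0,"dz":2,"spin":0},{"claw":75,"dx":0,"dy":0,"dz":-10,"spin":0},{"claw":75,"dx":0,"dy":0,"dz":-30,"spin":0},{"claw":75,"dx":0,"dy":0,"dz":-60,"spin":0},{"claw":75,"dx":0,"dy":0,"dz":-85,"spin":0},{"claw":75,"dx":0,"dy":0,"dz":-95,"spin":0},{"claw":75,"dx":0,"dy":0,"dz":-95,"spin":0}]' 20; python3 - <<'E'
from h import *
s,d=wrist("w3");z=cloud(d)[...,2]
go(s,493.5,309,110,-7.5)
E
```

```text
time: 6.08
position: [0.5226, -0.0304, 0.154]
tool_rot: [2.356, 2.074, 0.009]
ft_force: [-0.2, 0.4, -0.7]
grip_width: 0.862
grip_force: 0.0
pos [522.6 -30.4 154. ] ang -7.3 tilt 0.37 t 6.08 -> dx dy dz [332.8 -72.2  44.2] spin 0.2
```

View pics/w3.png

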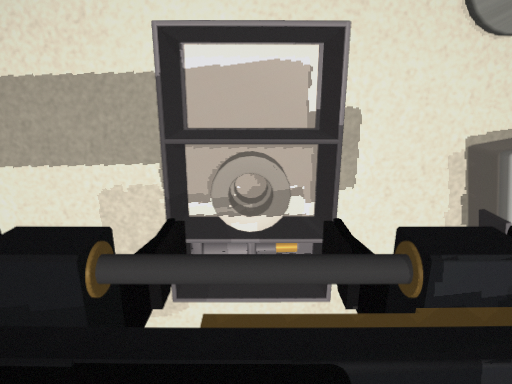

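The reducer stands level in the middle bay at (250,190), clear of the walls. Back to the coupling.

```bash
python3 -m jog '[{"claw":80,"dx":40,"dy":-9,"dz":0,"spin":0},{"claw":87,"dx":80,"dy":-18,"dz":0,"spin":0},{"claw":87,"dx":120,"dy":-27,"dz":0,"spin":0},{"claw":87,"dx":160,"dy":-36,"dz":5,"spin":0},{"claw":87,"dx":200,"dy":-45,"dz":10,"spin":0},{"claw":87,"dx":240,"dy":-54,"dz":15,"spin":0},{"claw":87,"dx":280,"dy":-63,"dz":20,"spin":0},{"claw":87,"dx":318,"dy":-70,"dz":25,"spin":0},{"claw":87,"dx":331,"dy":-72,"dz":25,"spin":0},{"claw":87,"dx":331,"dy":-72,"dz":25,"spin":0},{"claw":87,"dx":331,"dy":-72,"dz":25,"spin":0}]' 20; python3 - <<'E'
from h import *
s,d=wrist("w4");z=cloud(d)[...,2]
m=((z>.046)&(z<.064)).astype(np.uint8);n,l,st,c=cv2.connectedComponentsWithStats(m);i=1+st[1:,4].argmax();print(st[i])
uv=np.argwhere(l==i)[:,::-1];(x,y),r=cv2.minEnclosingCircle(np.float32(plane(d,uv,.054)[:,:2]*1000));print(x,y,r)
go(s,x,y-2,42,-7.5)
E
```

```text
time: 7.05
position: [0.49, 0.3066, 0.1236]
tool_rot: [2.356, 2.077, -0.006]
ft_force: [0.8, -0.8, 0.4]
grip_width: 1.003
grip_force: 0.0
[ 222  161   75   74 1754]
494.2541198730469 310.72308349609375 27.33177947998047
pos [490.  306.6 123.6] ang -7.2 tilt 0.22 t 7.05 -> dx dy dz [ 2.9  4.2 81.6] spin 0.3
```

```bash
python3 -m jog '[{"claw":87,"dx":3,"dy":4,"dz":30,"spin":0},{"claw":87,"dx":3.5,"dy":4,"dz":60,"spin":0},{"claw":87,"dx":3.5,"dy":4,"dz":77,"spin":0},{"claw":87,"dx":3.5,"dy":4,"dz":81,"spin":0},{"claw":87,"dx":3.5,"dy":4,"dz":81,"spin":0},{"claw":72,"dx":3.5,"dy":4,"dz":81,"spin":0},{"claw":60,"dx":3.5,"dy":4,"dz":81,"spin":0},{"claw":54,"dx":3.5,"dy":4,"dz":81,"spin":0},{"claw":46,"dx":3.5,"dy":4,"dz":81,"spin":0},{"claw":46,"dx":3.5,"dy":4,"dz":81,"spin":0},{"claw":46,"dx":3.5,"dy":4,"dz":81,"spin":0},{"claw":46,"dx":3.5,"dy":4,"dz":81,"spin":0}]' 15; python3 -c "
from bench import *;from h import *;s=get_state();go(s,*B(1,64),150,-7.5)"
```

```text
time: 8.1
position: [0.4953, 0.3104, 0.0451]
tool_rot: [-2.357, -2.076, -0.001]
ft_force: [-1.0, 0.2, 2.7]
grip_width: 0.617
grip_force: 15.0
pos [495.3 310.4  45.1] ang -7.3 tilt 0.03 t 8.1 -> dx dy dz [-255.5   68.3 -105. ] spin 0.2
```

```bash
python3 -m jog '[{"claw":46,"dx":0,"dy":0,"dz":-20,"spin":0},{"claw":46,"dx":0,"dy":0,"dz":-55,"spin":0},{"claw":46,"dx":-5,"dy":1,"dz":-90,"spin":0},{"claw":46,"dx":-35,"dy":9,"dz":-105,"spin":0},{"claw":46,"dx":-75,"dy":20,"dz":-107,"spin":0},{"claw":46,"dx":-115,"dy":30,"dz":-107,"spin":0},{"claw":46,"dx":-155,"dy":41,"dz":-107,"spin":0},{"claw":46,"dx":-195,"dy":52,"dz":-107,"spin":0},{"claw":46,"dx":-230,"dy":62,"dz":-107,"spin":0},{"claw":46,"dx":-250,"dy":67,"dz":-107,"spin":0},{"claw":46,"dx":-255,"dy":68,"dz":-107,"spin":0},{"claw":46,"dx":-255,"dy":68,"dz":-107,"spin":0},{"claw":46,"dx":-255,"dy":68,"dz":-107,"spin":0}]' 20; python3 - <<'E'
from h import *
s,d=wrist("w5");go(s,*B(1,64),56,-7.5)
cv2.imwrite("pics/w5.png",d["frame"][:,:,::-1])
E
```

```text
time: 9.18
position: [0.5303, 0.0497, 0.1513]
tool_rot: [-2.357, -2.076, -0.0]
ft_force: [-1.1, 0.0, -0.6]
grip_width: 0.619
grip_force: 20.0
pos [530.3  49.7 151.3] ang -7.2 tilt 0.06 t 9.18 -> dx dy dz [-1.4  0.7 95.3] spin 0.3
```

View pics/w5.png

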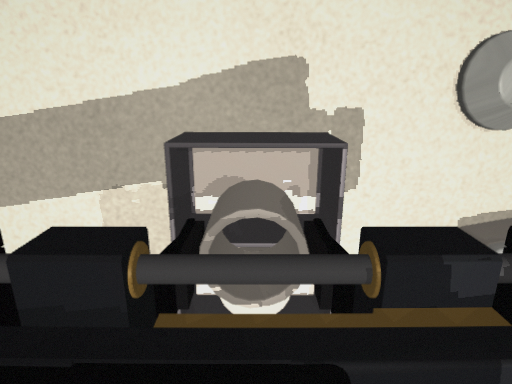

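The held coupling is centred over the end bay (x columns 203-308 within the bay's 185-325).

```bash
python3 -m jog '[{"claw":46,"dx":-1,"dy":0.5,"dz":20,"spin":0},{"claw":46,"dx":-1,"dy":0.5,"dz":40,"spin":0},{"claw":46,"dx":-1,"dy":0.5,"dz":60,"spin":0},{"claw":46,"dx":-1,"dy":0.5,"dz":77,"spin":0},{"claw":46,"dx":-1,"dy":0.5,"dz":88,"spin":0},{"claw":46,"dx":-1,"dy":0.5,"dz":93,"spin":0},{"claw":46,"dx":-1,"dy":0.5,"dz":95,"spin":0},{"claw":46,"dx":-1,"dy":0.5,"dz":95,"spin":0},{"claw":46,"dx":-1,"dy":0.5,"dz":95,"spin":0}]' 20; python3 -c "
from bench import *;print(get_state()['ft_force'],get_state()['position'])"
```

```text
time: 9.98
position: [0.5316, 0.0485, 0.0573]
tool_rot: [2.356, 2.077, 0.002]
ft_force: [0.4, 0.8, -1.6]
grip_width: 0.617
grip_force: 20.0
[ 0.4105652   0.75613862 -1.5758555 ] [0.53162336 0.04850806 0.05727166]
```

```bash
python3 -m jog '[{"claw":52,"dx":0,"dy":0,"dz":0,"spin":0},{"claw":60,"dx":0,"dy":0,"dz":0,"spin":0},{"claw":68,"dx":0,"dy":0,"dz":0,"spin":0},{"claw":68,"dx":0,"dy":0,"dz":0,"spin":0},{"claw":68,"dx":0,"dy":0,"dz":0,"spin":0},{"claw":68,"dx":0,"dy":0,"dz":-10,"spin":0},{"claw":68,"dx":0,"dy":0,"dz":-30,"spin":0},{"claw":68,"dx":0,"dy":0,"dz":-60,"spin":0},{"claw":68,"dx":0,"dy":0,"dz":-90,"spin":0},{"claw":68,"dx":0,"dy":0,"dz":-105,"spin":0},{"claw":68,"dx":0,"dy":0,"dz":-105,"spin":0}]' 20; python3 - <<'E'
from h import *
s,d=wrist("w6");P=cloud(d);z=P[...,2]
go(s,506.5,-255.5,130,-77.7)
d=dict(d);m=(z>.05)&(z<.085);print(np.nanpercentile(z[m],[50,95,99]))
m=(z>.058)&(z<.075)
x,y=B(0,66)
k=m&(np.hypot(P[...,0]*1000-x,P[...,1]*1000-y)<33);uv=np.argwhere(k)[:,::-1];print(k.sum(),np.median(z[k]),cv2.minEnclosingCircle(np.float32(plane(d,uv,.066)[:,:2]*1000)),x,y)
E
```

```text
time: 10.9
position: [0.5338, 0.0476, 0.1666]
tool_rot: [2.356, 2.073, 0.012]
ft_force: [-0.0, -0.2, -0.1]
grip_width: 0.783
grip_force: 0.0
pos [533.8  47.6 166.6] ang -7.3 tilt 0.49 t 10.9 -> dx dy dz [-304.2   11.2   35.7] spin 70.4
[0.06541558 0.07046717 0.07105762]
1347 0.06554756723531521 ((531.6276245117188, 48.269676208496094), 27.326107025146484) 530.0147286865234 50.435360850671486
```

Coupling is standing at z 66 in the end bay, below the rim. Now the float.

```bash
python3 -m jog '[{"claw":60,"dx":-40,"dy":1,"dz":0,"spin":7},{"claw":60,"dx":-80,"dy":3,"dz":0,"spin":14},{"claw":60,"dx":-120,"dy":4,"dz":0,"spin":21},{"claw":60,"dx":-160,"dy":6,"dz":0,"spin":28},{"claw":60,"dx":-200,"dy":7,"dz":10,"spin":35},{"claw":60,"dx":-240,"dy":9,"dz":20,"spin":42},{"claw":60,"dx":-275,"dy":10,"dz":30,"spin":49},{"claw":60,"dx":-304,"dy":11,"dz":35,"spin":56},{"claw":60,"dx":-304,"dy":11,"dz":35,"spin":63},{"claw":60,"dx":-304,"dy":11,"dz":35,"spin":70},{"claw":60,"dx":-304,"dy":11,"dz":35,"spin":70},{"claw":60,"dx":-304,"dy":11,"dz":35,"spin":70},{"claw":60,"dx":-304,"dy":11,"dz":35,"spin":70}]' 20; python3 - <<'E'
from h import *
s,d=wrist("w7");P=cloud(d);z=P[...,2];x=P[...,0]*1000;y=P[...,1]*1000
hsv=cv2.cvtColor(d["frame"],cv2.COLOR_RGB2HSV)
near=(np.hypot(x-506,y+256)<115)
m=near&(z>.04)&(z<.056);Q=plane(d,np.argwhere(m)[:,::-1],.048)[:,:2];print("grip",m.sum(),rect(Q))
m=near&(hsv[...,2]<60)&(z<.03);Q=plane(d,np.argwhere(m)[:,::-1],.008)[:,:2];print("base",m.sum(),rect(Q))
go(s,506.5,-255.5,30,-77.7)
E
```

```text
time: 12.03
position: [0.503, -0.2548, 0.126]
tool_rot: [-3.121, -0.354, 0.001]
ft_force: [-0.2, 0.1, -0.0]
grip_width: 0.689
grip_force: 0.0
grip 3466 (array([ 514.3, -254.5]), array([107.4,  17.8]), 12.2)
base 7445 (array([ 520.6, -253.4]), array([162.3,  49.2]), 12.2)
pos [ 503.  -254.8  126. ] ang -77.1 tilt 0.06 t 12.03 -> dx dy dz [ 3.3  1.5 96. ] spin 0.6
```

View pics/w7.png

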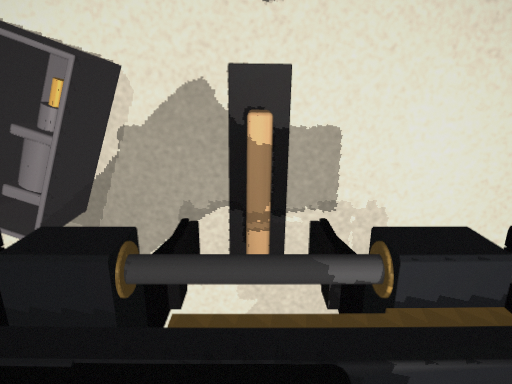

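The float is seen end-on, its wooden grip at columns 247-272 between the jaws; the box is off to the left. Centre (507,-256), which agrees with the top view.

```bash
python3 -m jog '[{"claw":60,"dx":3.5,"dy":2,"dz":30,"spin":0.6},{"claw":60,"dx":3.5,"dy":2,"dz":65,"spin":0.6},{"claw":60,"dx":3.5,"dy":2,"dz":90,"spin":0.6},{"claw":60,"dx":3.5,"dy":2,"dz":97,"spin":0.6},{"claw":60,"dx":3.5,"dy":2,"dz":97,"spin":0.6},{"claw":40,"dx":3.5,"dy":2,"dz":97,"spin":0.6},{"claw":25,"dx":3.5,"dy":2,"dz":97,"spin":0.6},{"claw":18,"dx":3.5,"dy":2,"dz":97,"spin":0.6},{"claw":10,"dx":3.5,"dy":2,"dz":97,"spin":0.6},{"claw":10,"dx":3.5,"dy":2,"dz":97,"spin":0.6},{"claw":10,"dx":3.5,"dy":2,"dz":97,"spin":0.6},{"claw":10,"dx":3.5,"dy":2,"dz":97,"spin":0.6},{"claw":10,"dx":3.5,"dy":2,"dz":97,"spin":0.6}]' 25; python3 - <<'E'
from h import *
from bench import *
s=get_state();go(s,*B(0,-107+20),145,-97.5);go(s,*B(0,-190),145,-97.5);print(s['ft_force'])
E
```

```text
time: 13.17
position: [0.5073, -0.2567, 0.0298]
tool_rot: [3.124, 0.332, 0.001]
ft_force: [0.3, 0.2, 1.5]
grip_width: 0.206
grip_force: 25.0
pos [ 507.3 -256.7   29.8] ang -77.9 tilt 0.03 t 13.17 -> dx dy dz [  35.4 -151.4 -115.2] spin 19.6
pos [ 507.3 -256.7   29.8] ang -77.9 tilt 0.03 t 13.17 -> dx dy dz [   0.8  -54.4 -115.2] spin 19.6
[0.25634085 0.21371652 1.54821939]
```

```bash
python3 -m jog '[{"claw":8,"dx":0,"dy":0,"dz":-15,"spin":0},{"claw":8,"dx":0,"dy":0,"dz":-50,"spin":0},{"claw":8,"dx":0,"dy":0,"dz":-85,"spin":4},{"claw":8,"dx":2,"dy":-25,"dz":-105,"spin":10},{"claw":8,"dx":9,"dy":-60,"dz":-108,"spin":16},{"claw":8,"dx":22,"dy":-95,"dz":-108,"spin":19.6},{"claw":8,"dx":30,"dy":-130,"dz":-108,"spin":19.6},{"claw":8,"dx":34,"dy":-144,"dz":-108,"spin":19.6},{"claw":8,"dx":34,"dy":-148,"dz":-108,"spin":19.6},{"claw":8,"dx":34,"dy":-148,"dz":-108,"spin":19.6},{"claw":8,"dx":34,"dy":-148,"dz":-108,"spin":19.6},{"claw":8,"dx":34,"dy":-148,"dz":-108,"spin":19.6}]' 40; python3 - <<'E'
from h import *
s,d=wrist("w8");go(s,*B(0,-90),101,-97.5);print(s["ft_force"])
P=cloud(d);z=P[...,2];m=(z>.09)&(z<.13)&(np.hypot(P[...,0]*1000-509.7,P[...,1]*1000+104)<120)
uv=np.argwhere(m)[:,::-1];print(m.sum(),np.median(z[m]),rect(plane(d,uv,np.median(z[m]))[:,:2]))
E
```

```text
time: 14.17
position: [0.5089, -0.1069, 0.1375]
tool_rot: [3.134, -0.21, -0.0]
ft_force: [0.0, -0.0, -2.7]
grip_width: 0.205
grip_force: 40.0
pos [ 508.9 -106.9  137.5] ang -97.7 tilt 0.05 t 14.17 -> dx dy dz [ 0.4 -2.7 36.5] spin -0.2
[ 0.0399814 -0.0035597 -2.6607893]
12500 0.11567102690758804 (array([ 529. , -108.4]), array([ 49.9, 149.5]), 82.4)
```

View pics/w8.png

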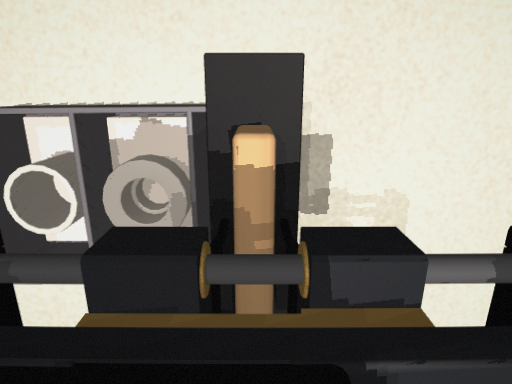

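The float (base columns 205-303) is level over the cartridge end, square to the box; both fittings stand to its left, inside the bays. Now lower it with force checks.

```bash
python3 -m jog '[{"claw":8,"dx":0,"dy":-2,"dz":20,"spin":0},{"claw":8,"dx":0,"dy":-2,"dz":30,"spin":0},{"claw":8,"dx":0,"dy":-2,"dz":34,"spin":0},{"claw":8,"dx":0,"dy":-2,"dz":35,"spin":0},{"claw":8,"dx":0,"dy":-2,"dz":35,"spin":0},{"claw":8,"dx":0,"dy":-2,"dz":35,"spin":0}]' 40
python3 -m jog '[{"claw":8,"dx":0,"dy":0,"dz":0.5,"spin":0},{"claw":8,"dx":0,"dy":0,"dz":1,"spin":0},{"claw":8,"dx":0,"dy":0,"dz":1.5,"spin":0},{"claw":8,"dx":0,"dy":0,"dz":1.5,"spin":0}]'
```

```text
time: 14.72
position: [0.5099, -0.1033, 0.103]
tool_rot: [3.135, -0.206, 0.001]
ft_force: [0.2, -0.4, -2.5]
grip_width: 0.201
grip_force: 40.0
time: 15.05
position: [0.5097, -0.1028, 0.1012]
tool_rot: [-3.135, 0.205, -0.001]
ft_force: [0.2, 0.7, -2.2]
grip_width: 0.207
grip_force: 40.0
```

```bash
python3 -m jog '[{"claw":8,"dx":0,"dy":0,"dz":0.5,"spin":0},{"claw":8,"dx":0,"dy":0,"dz":1,"spin":0},{"claw":8,"dx":0,"dy":0,"dz":1,"spin":0},{"claw":8,"dx":0,"dy":0,"dz":1,"spin":0}]'
python3 -m jog '[{"claw":8,"dx":0,"dy":0,"dz":0.5,"spin":0},{"claw":8,"dx":0,"dy":0,"dz":1,"spin":0},{"claw":8,"dx":0,"dy":0,"dz":1,"spin":0},{"claw":8,"dx":0,"dy":0,"dz":1,"spin":0}]'
```

```text
time: 15.38
position: [0.5095, -0.1028, 0.1]
tool_rot: [-3.135, 0.205, 0.0]
ft_force: [-0.3, 0.8, -2.5]
grip_width: 0.204
grip_force: 40.0
time: 15.72
position: [0.5096, -0.1029, 0.0998]
tool_rot: [-3.134, 0.205, 0.0]
ft_force: [-2.5, 0.9, 4.8]
grip_width: 0.208
grip_force: 40.0
```

```bash
python3 -m jog '[{"claw":8,"dx":0,"dy":0,"dz":0.5,"spin":0},{"claw":8,"dx":0,"dy":0,"dz":0.8,"spin":0},{"claw":8,"dx":0,"dy":-3,"dz":0.8,"spin":0},{"claw":8,"dx":0,"dy":-9,"dz":0.8,"spin":0},{"claw":8,"dx":0,"dy":-15,"dz":0.8,"spin":0},{"claw":8,"dx":0,"dy":-21,"dz":0.8,"spin":0},{"claw":8,"dx":0,"dy":-27,"dz":0.8,"spin":0},{"claw":8,"dx":0,"dy":-33,"dz":0.8,"spin":0},{"claw":8,"dx":0,"dy":-39,"dz":0.8,"spin":0},{"claw":8,"dx":0,"dy":-45,"dz":0.8,"spin":0}]'
python3 -c "
from bench import *;from h import *;s=get_state();go(s,*B(0,85),100,-97.5);print(s['torque'])"
```

```text
time: 16.55
position: [0.5168, -0.0612, 0.0998]
tool_rot: [3.131, -0.207, 0.006]
ft_force: [-0.8, -6.7, 6.1]
grip_width: 0.199
grip_force: 40.0
pos [516.8 -61.2  99.8] ang -97.6 tilt 0.28 t 16.55 -> dx dy dz [  -1.7 -131.4   -0.6] spin -0.1
[-1.21974456  0.43454462  0.08014118]
```

```bash
python3 -m jog '[{"claw":8,"dx":0,"dy":-6,"dz":0,"spin":0},{"claw":8,"dx":0,"dy":-12,"dz":0,"spin":0},{"claw":8,"dx":0,"dy":-18,"dz":0,"spin":0},{"claw":8,"dx":0,"dy":-24,"dz":0,"spin":0},{"claw":8,"dx":0,"dy":-30,"dz":0,"spin":0},{"claw":8,"dx":0,"dy":-36,"dz":0,"spin":0},{"claw":8,"dx":0,"dy":-42,"dz":0,"spin":0}]'
python3 -c "
from bench import *;from h import *;s=get_state();go(s,*B(0,85),100,-97.5);print(s['torque'])"
```

```text
time: 17.13
position: [0.5224, -0.0195, 0.0998]
tool_rot: [3.132, -0.208, 0.005]
ft_force: [-1.0, -6.0, 6.5]
grip_width: 0.202
grip_force: 40.0
pos [522.4 -19.5  99.8] ang -97.6 tilt 0.26 t 17.13 -> dx dy dz [ -1.7 -89.4  -0.5] spin -0.1
[-1.28858557  0.46659629 -0.00908793]
```

```bash
python3 -m jog '[{"claw":8,"dx":0,"dy":-6,"dz":0,"spin":0},{"claw":8,"dx":0,"dy":-12,"dz":0,"spin":0},{"claw":8,"dx":0,"dy":-18,"dz":0,"spin":0},{"claw":8,"dx":0,"dy":-24,"dz":0,"spin":0},{"claw":8,"dx":0,"dy":-30,"dz":0,"spin":0},{"claw":8,"dx":0,"dy":-36,"dz":0,"spin":0},{"claw":8,"dx":0,"dy":-42,"dz":0,"spin":0},{"claw":8,"dx":0,"dy":-48,"dz":0,"spin":0}]'
python3 -c "
from bench import *;from h import *;s=get_state();go(s,*B(0,88),100,-97.5);print(s['torque'])"
```

```text
time: 17.8
position: [0.5287, 0.028, 0.0998]
tool_rot: [3.132, -0.208, 0.005]
ft_force: [-0.3, -5.9, 7.4]
grip_width: 0.203
grip_force: 40.0
pos [528.7  28.   99.8] ang -97.6 tilt 0.25 t 17.8 -> dx dy dz [ -1.7 -44.4  -0.4] spin -0.1
[-1.45419552  0.50238453 -0.00274618]
```

```bash
python3 -m jog '[{"claw":8,"dx":0,"dy":-6,"dz":0,"spin":0},{"claw":8,"dx":0,"dy":-12,"dz":0,"spin":0},{"claw":8,"dx":0,"dy":-18,"dz":0,"spin":0},{"claw":8,"dx":0,"dy":-24,"dz":0,"spin":0},{"claw":8,"dx":0,"dy":-30,"dz":0,"spin":0},{"claw":8,"dx":0,"dy":-36,"dz":0,"spin":0},{"claw":8,"dx":0,"dy":-42,"dz":0,"spin":0},{"claw":8,"dx":0,"dy":-45,"dz":0,"spin":0},{"claw":8,"dx":0,"dy":-45,"dz":0,"spin":0}]'
python3 -c "
from bench import *;from h import *;s=get_state();go(s,*B(0,88),100,-97.5);go(s,470,260,130,-97.5);print(s['torque'])"
```

```text
time: 18.55
position: [0.5348, 0.0739, 0.0998]
tool_rot: [3.133, -0.206, 0.005]
ft_force: [-0.9, -4.1, 6.6]
grip_width: 0.203
grip_force: 40.0
pos [534.8  73.9  99.8] ang -97.5 tilt 0.22 t 18.55 -> dx dy dz [-1.7  1.9 -0.2] spin -0.0
pos [534.8  73.9  99.8] ang -97.5 tilt 0.22 t 18.55 -> dx dy dz [ -88.5 -175.9  -30.8] spin -0.0
[-0.82465333  0.34902781  0.02649959]
```

```bash
python3 -m jog '[{"claw":8,"dx":0,"dy":0,"dz":-10,"spin":0},{"claw":8,"dx":0,"dy":0,"dz":-30,"spin":0},{"claw":8,"dx":-12,"dy":-30,"dz":-35,"spin":-5},{"claw":8,"dx":-28,"dy":-65,"dz":-35,"spin":-10},{"claw":8,"dx":-43,"dy":-100,"dz":-35,"spin":-15},{"claw":8,"dx":-58,"dy":-135,"dz":-35,"spin":-20},{"claw":8,"dx":-70,"dy":-162,"dz":-35,"spin":-20},{"claw":8,"dx":-72,"dy":-168,"dz":-30,"spin":-20},{"claw":8,"dx":-72,"dy":-168,"dz":0,"spin":-20},{"claw":8,"dx":-72,"dy":-168,"dz":30,"spin":-20},{"claw":8,"dx":-72,"dy":-168,"dz":50,"spin":-20},{"claw":8,"dx":-72,"dy":-168,"dz":60,"spin":-20},{"claw":8,"dx":-72,"dy":-168,"dz":65,"spin":-20},{"claw":8,"dx":-72,"dy":-168,"dz":66,"spin":-20},{"claw":8,"dx":-72,"dy":-168,"dz":66,"spin":-20},{"claw":8,"dx":-72,"dy":-168,"dz":66,"spin":-20}]'
python3 -m jog '[{"claw":8,"dx":0,"dy":0,"dz":1,"spin":0},{"claw":8,"dx":0,"dy":0,"dz":1.5,"spin":0},{"claw":8,"dx":0,"dy":0,"dz":1.5,"spin":0},{"claw":8,"dx":0,"dy":0,"dz":1.5,"spin":0}]'
```

```text
time: 19.88
position: [0.4847, 0.2521, 0.0337]
tool_rot: [-3.122, -0.342, -0.004]
ft_force: [0.2, -0.5, -2.3]
grip_width: 0.206
grip_force: 40.0
time: 20.22
position: [0.4836, 0.2517, 0.0311]
tool_rot: [-3.122, -0.342, -0.001]
ft_force: [0.1, -0.5, -1.9]
grip_width: 0.205
grip_force: 40.0
```

```bash
python3 -m jog '[{"claw":8,"dx":0,"dy":0,"dz":0.5,"spin":0},{"claw":8,"dx":0,"dy":0,"dz":1,"spin":0},{"claw":8,"dx":0,"dy":0,"dz":1.3,"spin":0},{"claw":8,"dx":0,"dy":0,"dz":1.3,"spin":0},{"claw":8,"dx":0,"dy":0,"dz":1.3,"spin":0}]'
```

```text
time: 20.63
position: [0.4836, 0.2517, 0.0298]
tool_rot: [-3.123, -0.342, -0.0]
ft_force: [-1.7, -0.3, 2.8]
grip_width: 0.203
grip_force: 40.0
```

Touching down on the shelf. Release and retreat upward.

```bash
python3 -m jog '[{"claw":20,"dx":0,"dy":0,"dz":0,"spin":0},{"claw":30,"dx":0,"dy":0,"dz":0,"spin":0},{"claw":45,"dx":0,"dy":0,"dz":0,"spin":0},{"claw":45,"dx":0,"dy":0,"dz":0,"spin":0},{"claw":45,"dx":0,"dy":0,"dz":0,"spin":0},{"claw":45,"dx":0,"dy":0,"dz":-10,"spin":0},{"claw":45,"dx":0,"dy":0,"dz":-40,"spin":0},{"claw":45,"dx":0,"dy":0,"dz":-80,"spin":0},{"claw":45,"dx":0,"dy":0,"dz":-120,"spin":0},{"claw":45,"dx":-35,"dy":-20,"dz":-150,"spin":0},{"claw":45,"dx":-50,"dy":-60,"dz":-150,"spin":0},{"claw":45,"dx":-70,"dy":-95,"dz":-150,"spin":0},{"claw":45,"dx":-90,"dy":-130,"dz":-150,"spin":0},{"claw":45,"dx":-110,"dy":-165,"dz":-150,"spin":0},{"claw":45,"dx":-130,"dy":-200,"dz":-150,"spin":0},{"claw":45,"dx":-140,"dy":-210,"dz":-150,"spin":0},{"claw":45,"dx":-140,"dy":-210,"dz":-150,"spin":0}]'
python3 - <<'E'
from bench import *
from h import *
d=get_image("top");cv2.imwrite("pics/top2.png",d["frame"][:,:,::-1]);P=cloud(d);z=P[...,2]
for n,(x,y) in dict(red=B(0,-12),coup=B(0,66)).items():
    m=(np.hypot(P[...,0]*1000-x,P[...,1]*1000-y)<33)&(z>.055);print(n,m.sum(),np.percentile(z[m],[50,98]))
m=(np.hypot(P[...,0]*1000-484,P[...,1]*1000-252)<110)&(z>.03);print(np.median(z[m]),rect(P[m][:,:2]))
E
```

```text
time: 22.05
position: [0.2966, 0.4299, 0.1801]
tool_rot: [-3.12, -0.356, 0.002]
ft_force: [-0.2, -1.0, 0.1]
grip_width: 0.516
grip_force: 0.0
red 304 [0.06509656 0.07113045]
coup 109 [0.06445638 0.06982994]
0.046826758032276095 (array([481.3, 251.3]), array([120.6,  19. ]), 12.5)
```

View pics/top2.png

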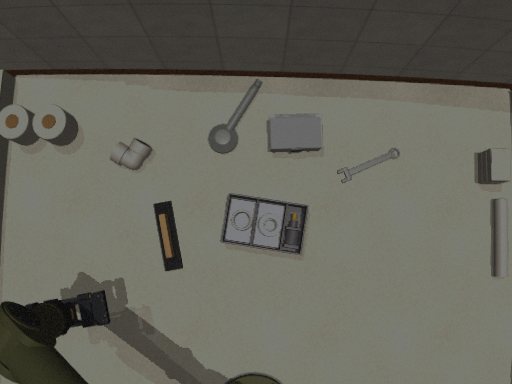

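The final view shows the coupling ring at (241,221) and the reducer at (269,225), both in their bays. The cartridge is unmoved at (293,228), the float lies flat at (168,235), and the bystanders are unchanged.

```bash
python3 -c "
from bench import *;print(close_job())"
```

```text
the job is handed in; nothing more can be done
None
```

The job is handed in at about 22 s of the 72 s: the coupling stands in the end bay and the reducer in the middle bay, both with tops at about 66 mm, below the 70 mm rim; the float stayed pressed on the rim (about 7–10 N at each check) from the cartridge end to the other end and now lies flat on the shelf clear of the box, with the cartridge and the other things where they were.

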